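Find the unlocked cover of the eye-clinic console and push it open

ROBOT

A 6-joint arm with a two-finger parallel gripper is mounted at the origin on the work surface. World frame = base frame: x ahead of the robot, y to its left, z up, the work surface at z = 0. Lengths are in mm, angles in rad, forces in N, time in s.
With the tool pointing down it reaches from about 225 to 875 mm from the base axis. Payload 3.4 kg.
Tool frame: the origin (TCP) lies midway between the tips of the shut fingers; the grasp point (between the pads) lies 19 mm behind it; z points along the fingers, x is the direction in which the jaws open and shut, and the axes are right-handed (so a half turn about z gives the same grasp; the last joint's range is limited). The gripper opens to 85 mm and grips with 20 to 120 N. Pads are 22 mm wide; open, the fingers measure 114 mm over their backs; the gripper's body (76 mm by 85 mm) begins 54 mm behind the grasp point. The pads swing forward as they close: fully open they stand 13 mm farther back than shut.
Start: joints at [1.002, 0.276, 1.505, -0, 1.361, -0.121], TCP at [248.987, 518.334, 209.328] pointing down, gripper open.
Joint ranges: [-2.89, 2.89], [-0.75, 2.08], [0.22, 2.7], [-1.18, 4.32], [0.11, 2.71], [-2.7, 2.7]. Speed limits (rad/s): [2.57, 2.57, 3.14, 3.14, 3.14, 3.14].

INTERFACE

Orientations are given as a rotation vector (axis times angle).
In Python, from rig import arm gives the robot as it stands. The module is installed in compiled form; this text tells all that it offers. Calls block until the motion is done:
- arm.move_ptp(position, orientation): joint-space move of the TCP to a pose.
- arm.move_linear(position, orientation=None, max_speed=150, f_stop=None): straight line of the TCP; orientation=None keeps the orientation; max_speed is the mean speed in mm/s. With f_stop (N) it stops when the force on the tool has changed by that much, and returns True; else False.
- arm.goto_joints(angles): joint-space move.
- arm.set_gripper(opening, grip_force=None): finger opening in mm; grip_force is the grip in N (None keeps the last); returns when the fingers have stopped.
- arm.sleep(seconds).
- arm.solve_ik(position, orientation): joint angles nearest the present ones, or None.
- arm.get_obs(): the state.
- arm.read_camera(name): name is "scene" or "side" or "wrist"; returns a dict with "image" (384x512x3 uint8, blue, green, red), "depth" (384x512 float32, mm along the optical axis (not along the pixel's ray), 0 where there is no reading), "fx", "fy", "cx", "cy" (pixels), "position" and "rotation" of the camera in the world. Camera axes: x right, y down, z forward; pixel columns grow to the right and rows downward; lengths in mm; the calibration is good to about 2 mm. The wrist camera is an equidistant fisheye: a pixel r from the principal point sees the ray r / f radians off the axis. A picture is of the moment at which its call begins.
A pose or a line that the arm cannot do raises arm.MotionError and nothing moves.
- arm.sign_off(): hands the job in, once; it reports no verdict.
The state is a dict: "time_s": time; "joints": joint angles; "joint_velocities": joint speeds; "effort": joint torques, N m; "eef_pos": TCP position; "tcp_rot": TCP orientation; "wrist_force": force on the tool from outside, world axes, zero at the start; "moment": the same for the moment, N m; "grip_width": finger opening in mm.
Only numpy, scipy, OpenCV 4.12 (cv2) and the standard library are available. Lean on these libraries where they do the work, as an engineer would, in place of code of your own. Each camera call takes 0.05 s, during which the arm holds its last target.

TASK

One of the four identical tilting covers in the top of the instrument console has been left unlocked: press each in turn with a fingertip on the round outline at its robot-side end until you find the one that rocks, without forcing the firm ones. Push that cover on down until it stands open at 45 degrees or steeper, so that its well can be reached, and leave it open. Only press: do not pick up, move or knock over any of the things standing on the console or lying beside it.

Things in the scene. Friction and masses are not known exactly. Their poses are not given: they have to be found in the camera images.
- console: fixed white console, 406 mm wide (y), 190 deep (x: 72 mm before to 118 behind the origin; low plinth 11 mm wider all round), top 95 mm above the table. Origin: on the table under the middle of the covers' pivot line. x points to the rear, y left, z up; turned up to 0.3 rad. Four like grey covers lie in a row along y, centred at +147, +61, -61, -147 mm, over wells 85 mm deep; 66 mm ledge behind them.
- cover_a (a joint): tilt of the leftmost cover (seen from the robot), rad: 0 flat, grows as its robot-side end goes down and the rear end rises, 1.1 is the stop. Plate 100 mm (console x) x 72 x 6 mm, pivoting about a level line along console y through its middle, 93 mm above the table. Locked: 1 mm slack at that end, then 10 N per mm, springs back. Unlocked: goes on down under 1.5 to 3 N, stays where left.
- cover_b (a joint): tilt of the second from the left cover (seen from the robot), rad: 0 flat, grows as its robot-side end goes down and the rear end rises, 1.1 is the stop. Plate 100 mm (console x) x 72 x 6 mm, pivoting about a level line along console y through its middle, 93 mm above the table. Like the others; which one is unlocked changes each time and cannot be seen.
- cover_c (a joint): tilt of the third from the left cover (seen from the robot), rad: 0 flat, grows as its robot-side end goes down and the rear end rises, 1.1 is the stop. Plate 100 mm (console x) x 72 x 6 mm, pivoting about a level line along console y through its middle, 93 mm above the table. Like the others; its rear end cannot be pressed down.
- cover_d (a joint): tilt of the rightmost cover (seen from the robot), rad: 0 flat, grows as its robot-side end goes down and the rear end rises, 1.1 is the stop. Plate 100 mm (console x) x 72 x 6 mm, pivoting about a level line along console y through its middle, 93 mm above the table. Like the others; its top lies 1 mm above the console top.
- press_a (a point): centre of the flush round outline (22 mm) on top of the leftmost cover, where to press: 32 mm to the robot side of the pivot, 18 mm from that edge, 96 mm above the table when flat; moves with the cover. A 22 mm wide fingertip going straight down here tilts the cover to 0.4 rad at about 10 mm depth, 0.7 at 19 and 0.9 at 27 mm, touching by its rear edge.
- press_b (a point): centre of the flush round outline (22 mm) on top of the second from the left cover, where to press: 32 mm to the robot side of the pivot, 18 mm from that edge, 96 mm above the table when flat; moves with the cover. A 22 mm wide fingertip going straight down here tilts the cover to 0.4 rad at about 10 mm depth, 0.7 at 19 and 0.9 at 27 mm, touching by its rear edge.
- press_c (a point): centre of the flush round outline (22 mm) on top of the third from the left cover, where to press: 32 mm to the robot side of the pivot, 18 mm from that edge, 96 mm above the table when flat; moves with the cover. A 22 mm wide fingertip going straight down here tilts the cover to 0.4 rad at about 10 mm depth, 0.7 at 19 and 0.9 at 27 mm, touching by its rear edge.
- press_d (a point): centre of the flush round outline (22 mm) on top of the rightmost cover, where to press: 32 mm to the robot side of the pivot, 18 mm from that edge, 96 mm above the table when flat; moves with the cover. A 22 mm wide fingertip going straight down here tilts the cover to 0.4 rad at about 10 mm depth, 0.7 at 19 and 0.9 at 27 mm, touching by its rear edge.
- lens_case: flat twin contact-lens case, 64 x 28 x 14 mm, lying on the wide middle strip of the console top, between covers b and c. Loose bystander, to be left alone; origin at the middle of its underside.
- drops: small dropper bottle, 26 mm diameter, 58 mm tall, standing on the rear ledge of the console top. Loose bystander, to be left alone; origin at the middle of its underside.
- swab_jar: small jar with a metal cap, 42 mm diameter, 55 mm tall, standing on the rear ledge of the console top. Loose bystander, to be left alone; origin at the middle of its underside.
- penlight: aluminium penlight, 122 mm long, 17 mm thick, lying on the table to the right of the console. Loose bystander, to be left alone; origin at the middle of its underside.
- trial_lens: small round lens in a steel rim with a tab, 38 mm diameter, 5 mm thick, lying on the table to the left of the console. Loose bystander, to be left alone; origin at the middle of its underside (for this piece: centre of the round rim).

How it is judged:
By the outcome, as a careful person would: the job done as asked, in the order asked, and still so for the second after the job is handed in, with the robot touching nothing.
It also fails if it takes over 51 s, if anything falls off the work surface, if the arm or the gripper's body presses on something with over 40 N, if the wrist force passes 120 N, or if a joint passes its speed limit or range.

## Working session

There is one attempt and no reset: what is moved stays moved. The work goes in short steps, each a Python script; the robot and the scene stay as the last script left them, time stands still between calls to the robot, and variables do not carry over. Pictures are saved under pics/ and viewed, and the job is handed in when it is done.

```bash
mkdir -p pics; python3 - <<'E'
from rig import arm
import cv2,numpy as np,pickle
for n in ("scene","side","wrist"):
    c=arm.read_camera(n); cv2.imwrite(f"pics/{n}0.png",c["image"]); pickle.dump(c,open(f"{n}0.pkl","wb"))
    print(n,c["fx"],c["cx"],c["cy"],np.round(c["position"]),np.round(c["rotation"],2).tolist())
o=arm.get_obs();print(o)
E
```

```text
scene 468.85674313869356 252.8044116795247 187.95860240875706 [1087. -449.  975.] [-2.32, -1.0, 0.33]
side 361.3448158666694 251.61806226528364 192.20512109307742 [352. 873. 697.] [-0.38, 2.67, -1.4]
wrist 297.3186396354542 257.9617675437286 195.46006090113113 [185. 549. 375.] [2.45, 1.54, 0.22]
{'time_s': 0.15, 'joints': array([ 1.00198294e+00,  2.76411490e-01,  1.50581566e+00,  2.51133928e-05,
        1.36068634e+00, -1.20993375e-01]), 'joint_velocities': array([-0.00339641, -0.00291665, -0.00376074, -0.00010658,  0.00186415,
       -0.00117646]), 'effort': array([ 6.15772260e-04, -4.17148376e+01, -2.46032792e+01, -1.98110524e-04,
        7.65143515e-03,  4.31102637e-05]), 'eef_pos': array([248.7477499 , 517.9589444 , 208.67087948]), 'tcp_rot': array([ 2.65879009e+00,  1.67243456e+00, -1.89281788e-03]), 'wrist_force': array([-0.28727106, -0.04424006,  0.16262101]), 'moment': array([-0.04646641,  0.01288321, -0.00544343]), 'grip_width': 85.60769057373622}
```

View pics/scene0.png

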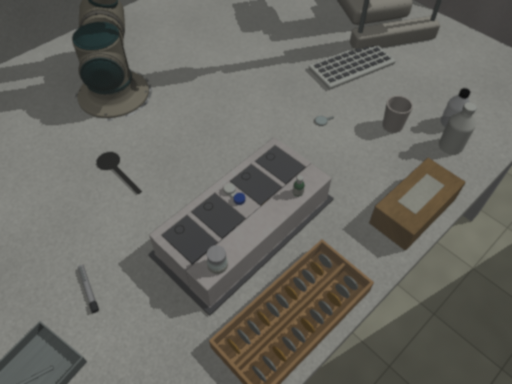

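View pics/side0.png

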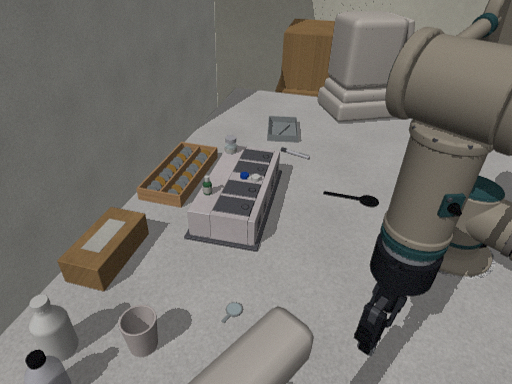

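The scene view shows the console from behind, with cover a at about (280,163), b (257,185), c (217,213) and d (188,241). The drops bottle is at (299,187), the jar at (217,258) and the lens case at (235,195). Next I'll segment the covers, project them onto the top plane and fit the console pose.

```bash
cat > h.py <<'E'
import numpy as np,cv2,pickle
from scipy.spatial.transform import Rotation as R
def rot(c):
    r=np.array(c["rotation"]); return r if r.shape==(3,3) else R.from_rotvec(r).as_matrix()
def to_plane(c,uv,z):
    uv=np.atleast_2d(uv).astype(float)
    d=np.c_[(uv[:,0]-c["cx"])/c["fx"],(uv[:,1]-c["cy"])/c["fy"],np.ones(len(uv))]@rot(c).T
    p=np.array(c["position"]); return p+d*((z-p[2])/d[:,2])[:,None]
def proj(c,P):
    q=(np.atleast_2d(P)-c["position"])@rot(c)
    return np.c_[q[:,0]/q[:,2]*c["fx"]+c["cx"],q[:,1]/q[:,2]*c["fy"]+c["cy"]]
E
python3 - <<'E'
from h import *
for n in("scene","side"):
    c=pickle.load(open(n+"0.pkl","rb"))
    # orthorectify top plane z=95, 1 px/mm ; rough box
    ctr=to_plane(c,[[230,205]] if n=="scene" else [[245,185]],96)[0]; print(n,ctr.round())
    X0,Y0=250,-250
    xs=np.arange(X0,X0+400); ys=np.arange(Y0,Y0+600)
    gx,gy=np.meshgrid(xs,ys[::-1])
    uv=proj(c,np.c_[gx.ravel(),gy.ravel(),np.full(gx.size,96)]).astype(np.float32)
    im=cv2.remap(c["image"],uv[:,0].reshape(gx.shape),uv[:,1].reshape(gx.shape),cv2.INTER_LINEAR)
    cv2.imwrite(f"pics/ortho_{n}.png",im)
    q=(c["depth"][uv[:,1].reshape(gx.shape).round().astype(int).clip(0,383),uv[:,0].reshape(gx.shape).round().astype(int).clip(0,511)])
E
python3 -c "
import cv2,numpy as np
a=cv2.imread('pics/ortho_scene.png');b=cv2.imread('pics/ortho_side.png');cv2.imwrite('pics/ortho.png',np.hstack([a,b]))"
```

```text
scene [610. -63.  96.]
side [596.   4.  96.]
```

View pics/ortho.png

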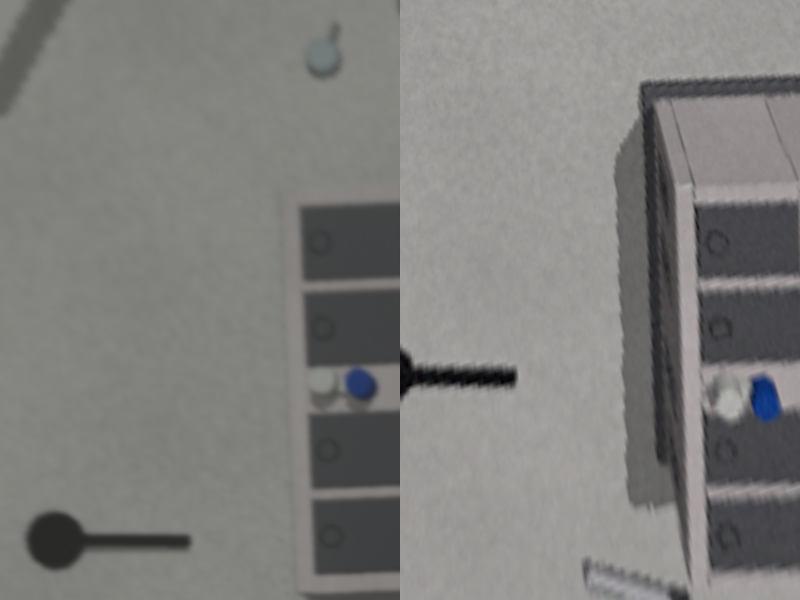

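The ortho views put the press circles at a (570,107), b (572,21), c (578,-101) and d (581,-187). The side camera agrees to about 3 mm, and yaw is about 0.039 rad. The spacing matches 86/122/86, so I'll start pressing with cover a.

```bash
cat >> h.py <<'E'
yaw=np.arctan2(11.5,294); O=np.array([606.3,-38.7])
Rz=np.array([[np.cos(yaw),-np.sin(yaw)],[np.sin(yaw),np.cos(yaw)]])
def press(k): return O+Rz@np.array([-32,dict(a=147,b=61,c=-61,d=-147)[k]])
ang=(np.pi/2+yaw)/2; ORI=np.pi*np.array([np.cos(ang),np.sin(ang),0])
E
cat > probe.py <<'E'
import sys
from h import *
from rig import arm
def probe(k):
    p=press(k)
    if np.hypot(*(arm.get_obs()["eef_pos"][:2]-p))>400: arm.move_ptp([*p,135],ORI)
    else: arm.move_linear([*p,120],ORI,max_speed=120)
    arm.move_linear([*p,103],max_speed=60); arm.sleep(.2)
    f0=arm.get_obs()["wrist_force"]
    s=arm.move_linear([*p,90],max_speed=10,f_stop=4.5)
    o=arm.get_obs(); print(k,"stopped",s,o["eef_pos"].round(2),"dF",(o["wrist_force"]-f0).round(2),"t",round(o["time_s"],2),flush=True)
    if s: arm.move_linear([*p,120],max_speed=80)
    return s
E
python3 - <<'E'
from probe import *
print([press(k).round(1) for k in "abcd"], arm.solve_ik([*press('a'),135],ORI))
arm.set_gripper(0); print(arm.get_obs()["time_s"])
p=press('a')
arm.move_linear([350,350,230],max_speed=250) if 0 else None
probe('a')
E
```

```text
[array([568.6, 106.9]), array([571.9,  21. ]), array([ 576.7, -100.9]), array([ 580.1, -186.8])] [ 6.56607437e-02  3.31317873e-01  1.61532637e+00 -4.44089210e-16
  1.19494841e+00 -1.54423130e+00]
0.9167
a stopped False [568.63 106.93  90.07] dF [-0.18 -0.13 -0.48] t 5.15
```

Cover a didn't stop the finger, but the force at 6 mm depth is low, so I'll look before pushing.

```bash
python3 - <<'E'
from h import *
from rig import arm
ims=[]
for n,b in (("side",(180,130,150,112)),("scene",(220,120,150,112))):
    c=arm.read_camera(n); x,y,w,h=b
    ims.append(cv2.resize(c["image"][y:y+h,x:x+w],None,fx=2.66,fy=4*.9,interpolation=cv2.INTER_CUBIC))
    print(n,proj(c,[[*press('a'),90]]).round())
cv2.imwrite("pics/p1.png",np.hstack(ims))
o=arm.get_obs();print(o["wrist_force"],o["grip_width"])
E
```

```text
side [[244. 208.]]
scene [[270. 158.]]
[ 0.22140459  0.47097386 -0.03548078] 0.1381659584213072
```

View pics/p1.png

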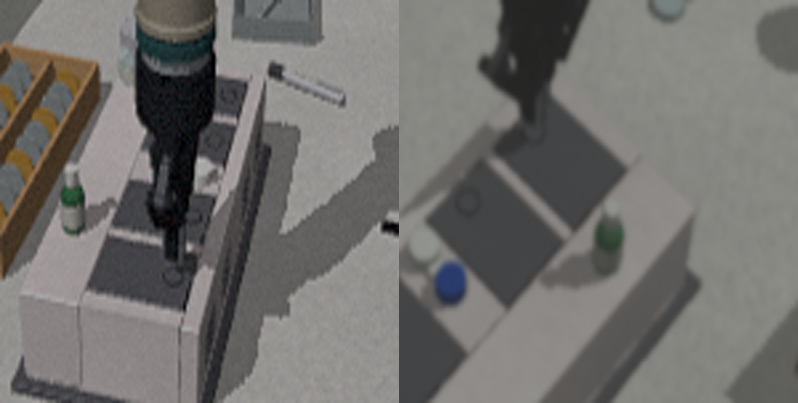

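```bash
python3 - <<'E'
from h import *
from rig import arm
np.set_printoptions(linewidth=200)
for n in ("side","scene"):
    c=arm.read_camera(n); u,v=proj(c,[[*press('a'),90]])[0].round().astype(int)
    d=c["depth"]; cv2.imwrite(f"pics/z_{n}.png",cv2.resize(c["image"][v-45:v+30,u-50:u+50],None,fx=8,fy=8,interpolation=cv2.INTER_NEAREST))
    V,U=np.mgrid[v-45:v+30,u-50:u+50]; V,U=V.ravel(),U.ravel(); D=d[V,U]
    P=np.c_[(U-c["cx"])/c["fx"]*D,(V-c["cy"])/c["fy"]*D,D]@rot(c).T+c["position"]
    rel=(P[:,:2]-O)@Rz; Z=P[:,2]
    print(n,"pixel",u,v)
    for x in range(-50,60,10):
        row=[]
        for y in range(110,186,12):
            m=(abs(rel[:,0]-x)<5)&(abs(rel[:,1]-y)<6)&(D>0); row.append(np.round(np.median(Z[m]),0) if m.any() else np.nan)
        print(x,row)
    m=(np.hypot(rel[:,0]+32,rel[:,1]-147)<40)&(Z>101)&(D>0); 
    i=np.argsort(Z[m])[:8]; print(np.c_[rel[m],Z[m],U[m],V[m]][i].round())
E
```

```text
side pixel 244 208
-50 [np.float64(92.0), np.float64(97.0), np.float64(188.0), np.float64(168.0), np.float64(182.0), np.float64(192.0), np.float64(246.0)]
-40 [np.float64(94.0), np.float64(95.0), np.float64(96.0), np.float64(129.0), np.float64(136.0), np.float64(195.0), np.float64(226.0)]
-30 [nan, nan, np.float64(97.0), np.float64(96.0), np.float64(126.0), np.float64(95.0), np.float64(229.0)]
-20 [nan, nan, np.float64(95.0), np.float64(96.0), np.float64(105.0), np.float64(96.0), np.float64(232.0)]
-10 [np.float64(95.0), np.float64(96.0), np.float64(95.0), np.float64(96.0), np.float64(96.0), np.float64(96.0), np.float64(95.0)]
0 [np.float64(95.0), np.float64(96.0), np.float64(96.0), np.float64(95.0), np.float64(95.0), np.float64(95.0), np.float64(95.0)]
10 [np.float64(95.0), np.float64(96.0), np.float64(96.0), np.float64(95.0), np.float64(96.0), np.float64(95.0), np.float64(95.0)]
20 [np.float64(95.0), np.float64(95.0), np.float64(95.0), np.float64(95.0), np.float64(95.0), np.float64(96.0), np.float64(95.0)]
30 [np.float64(96.0), np.float64(96.0), np.float64(96.0), np.float64(95.0), 
[... 1483 characters left out ...]
loat64(97.0), np.float64(97.0), np.float64(96.0), np.float64(98.0), np.float64(96.0)]
30 [np.float64(96.0), np.float64(97.0), np.float64(97.0), np.float64(97.0), np.float64(98.0), np.float64(97.0), np.float64(97.0)]
40 [np.float64(96.0), np.float64(97.0), np.float64(96.0), np.float64(97.0), np.float64(97.0), np.float64(97.0), np.float64(96.0)]
50 [np.float64(96.0), np.float64(96.0), np.float64(95.0), np.float64(95.0), np.float64(96.0), np.float64(96.0), np.float64(96.0)]
[[-41. 128. 101. 262. 157.]
 [-17. 179. 101. 283. 151.]
 [ -9. 123. 101. 270. 165.]
 [-26. 140. 115. 270. 154.]
 [-21. 142. 117. 272. 154.]
 [-22. 140. 118. 271. 154.]
 [-25. 136. 118. 269. 154.]
 [-21. 145. 118. 273. 153.]]
```

View pics/z_side.png

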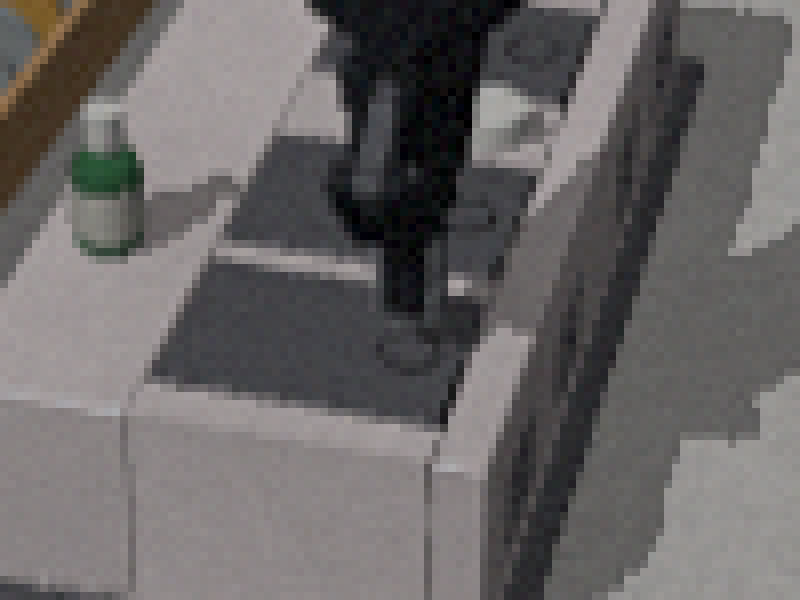

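View pics/z_scene.png

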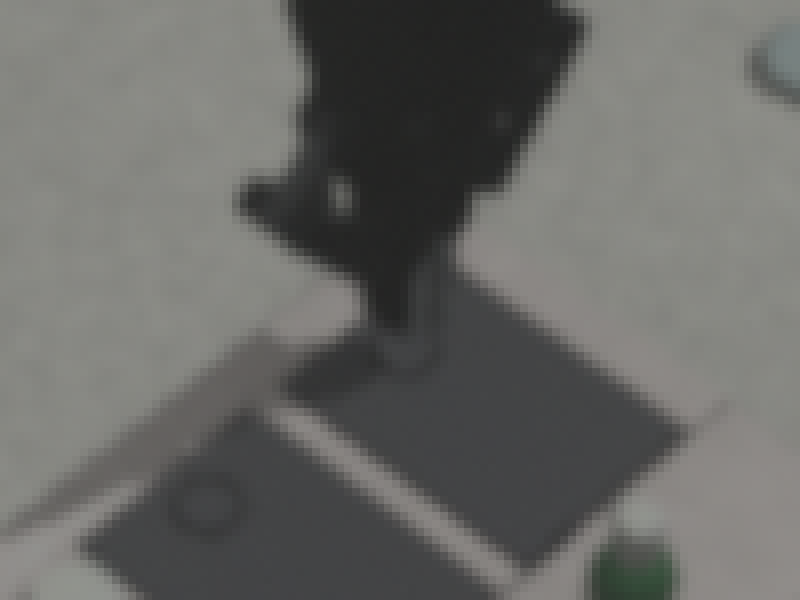

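```bash
python3 - <<'E'
from h import *
from rig import arm
for n,us in (("side",(242,244,246)),("scene",(268,270,272))):
    c=arm.read_camera(n); v0=208 if n=="side" else 158
    for u in us:
        r=[]
        for v in range(v0-10,v0+5):
            D=c["depth"][v,u]; P=rot(c)@[(u-c["cx"])/c["fx"]*D,(v-c["cy"])/c["fy"]*D,D]+c["position"]
            rel=(P[:2]-O)@Rz; r.append((v,int(rel[0]),int(rel[1]),int(P[2]),int(c["image"][v,u].mean())))
        print(n,u,r)
c=arm.read_camera("wrist"); cv2.imwrite("pics/w1.png",c["image"])
E
```

```text
side 242 [(198, -29, 159, 132, 31), (199, -29, 161, 131, 20), (200, -28, 156, 124, 28), (201, -29, 159, 122, 34), (202, -29, 159, 119, 58), (203, -22, 133, 96, 78), (204, -23, 136, 95, 66), (205, -24, 140, 94, 61), (206, -26, 147, 96, 61), (207, -27, 152, 96, 61), (208, -28, 155, 96, 49), (209, -29, 157, 94, 71), (210, -30, 163, 95, 69), (211, -31, 166, 94, 68), (212, -32, 172, 95, 70)]
side 244 [(198, -34, 158, 133, 29), (199, -34, 157, 128, 6), (200, -34, 157, 125, 24), (201, -35, 161, 125, 20), (202, -34, 159, 120, 44), (203, -33, 152, 111, 70), (204, -28, 135, 95, 59), (205, -30, 139, 95, 69), (206, -32, 147, 97, 68), (207, -32, 150, 96, 73), (208, -33, 153, 95, 65), (209, -34, 157, 95, 48), (210, -36, 163, 96, 70), (211, -35, 162, 92, 70), (212, -38, 171, 96, 69)]
side 246 [(198, -39, 157, 133, 12), (199, -40, 159, 131, 16), (200, -218, 921, 697, 20), (201, -40, 158, 124, 7), (202, -39, 156, 119, 30), (203, -39, 154, 114, 49), (204, -34, 133, 94, 39), (205, -35, 137, 94, 54), (206, -37, 144, 96, 68), (207, -37, 147, 95, 70), (208, -39, 152, 96, 61), (209, -39, 154, 93, 47), (210
[... 550 characters left out ...]
0), (151, -23, 136, 130, 41), (152, -24, 138, 124, 41), (153, -23, 137, 122, 45), (154, -25, 139, 115, 52), (155, -33, 148, 97, 61), (156, -30, 145, 99, 66), (157, -29, 144, 97, 67), (158, -25, 141, 98, 65), (159, -24, 139, 97, 61), (160, -23, 138, 95, 61), (161, -20, 135, 96, 66), (162, -17, 132, 97, 68)]
scene 272 [(148, -21, 141, 138, 60), (149, -20, 140, 136, 61), (150, -18, 138, 136, 61), (151, -20, 140, 129, 61), (152, -21, 142, 123, 61), (153, -22, 143, 118, 61), (154, -20, 141, 117, 62), (155, -30, 152, 96, 65), (156, -28, 151, 95, 67), (157, -24, 146, 98, 65), (158, -22, 144, 98, 62), (159, -20, 142, 98, 59), (160, -17, 139, 99, 63), (161, -17, 138, 96, 67), (162, -13, 135, 98, 68)]
```

View pics/w1.png

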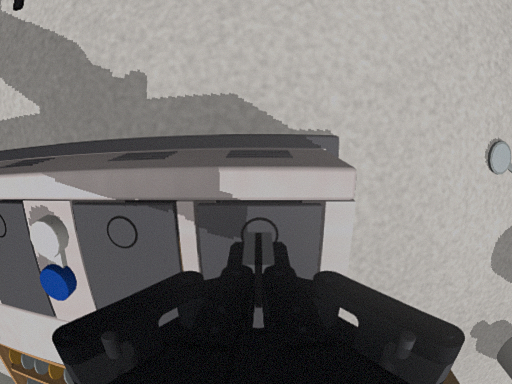

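The wrist and side views show the finger aimed at outline a. The visible tip is at side pixel (244,203), about z=110, and the cover is flat, so the finger hasn't touched it and the real tip sits higher than the TCP reading. I'll find contact by force instead.

```bash
python3 - <<'E'
from probe import *
p=press('a'); f0=arm.get_obs()["wrist_force"]
s=arm.move_linear([*p,62],max_speed=10,f_stop=1.2)
for i in range(2):
    o=arm.get_obs(); print(s,o["eef_pos"].round(2),(o["wrist_force"]-f0).round(2),round(o["time_s"],2)); arm.sleep(.1)
c=arm.read_camera("side"); cv2.imwrite("pics/z2.png",cv2.resize(c["image"][163:238,194:294],None,fx=8,fy=8,interpolation=cv2.INTER_NEAREST))
E
```

```text
True [568.49 106.94  73.41] [-0.26 -1.11  2.54] 7.12
True [568.48 106.94  73.39] [ 0.99 -0.5   3.74] 7.22
```

View pics/z2.png

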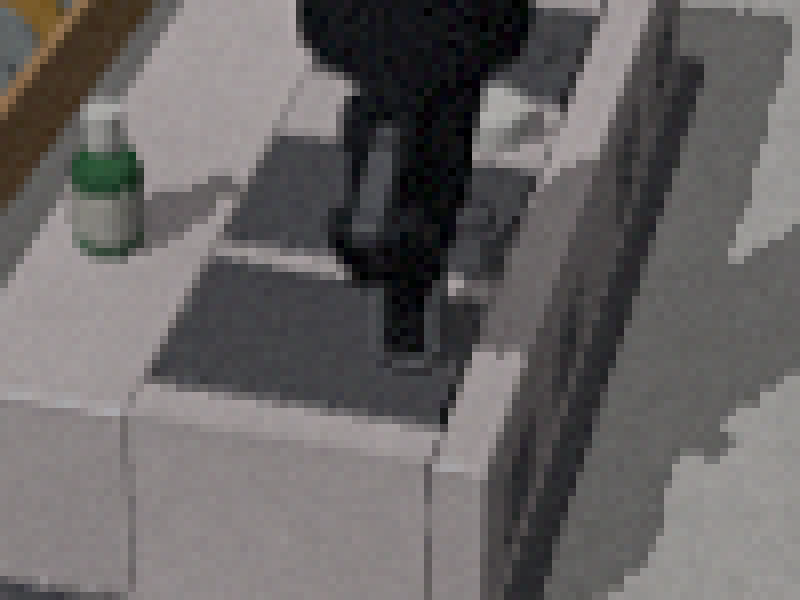

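The fingertip is now on outline a at (405,350) in the crop. Contact came at TCP z≈74, so the real tip is about 21 mm above the TCP. I'll test how stiff cover a is.

```bash
python3 - <<'E'
from probe import *
p=press('a'); f0=arm.get_obs()["wrist_force"]; print(f0)
s=arm.move_linear([*p,68],max_speed=6,f_stop=4)
o=arm.get_obs(); print(s,o["eef_pos"].round(2),(o["wrist_force"]).round(2),round(o["time_s"],2)); arm.sleep(.15)
o=arm.get_obs(); print(s,o["eef_pos"].round(2),(o["wrist_force"]).round(2),round(o["time_s"],2))
E
```

```text
[ 1.37556612 -0.31374693  3.73829099]
True [568.49 106.92  73.18] [-0.49 -0.7   2.63] 7.68
True [568.47 106.93  73.19] [-0.93  0.36  5.28] 7.83
```

Cover a seems firm: about 5.3 N with no further travel. On to b, c and d with the corrected heights.

```bash
cat > probe.py <<'E'
import sys
from h import *
from rig import arm
def show(t):
    o=arm.get_obs(); print(t,o["eef_pos"].round(2),o["wrist_force"].round(2),round(o["time_s"],2),flush=True)
def up(k): arm.move_linear([*press(k),104],max_speed=80)
def probe(k):
    p=press(k)
    arm.move_linear([*p,104],ORI,max_speed=130)
    arm.move_linear([*p,79],max_speed=60); arm.sleep(.2); show(k+" before")
    s=arm.move_linear([*p,68],max_speed=8,f_stop=5)
    show(f"{k} stopped={s}"); arm.sleep(.15); show(k)
    if s: up(k)
    return s
E
python3 - <<'E'
from probe import *
up('a')
for k in "bcd":
    if not probe(k): break
E
```

```text
b before [572.28  20.98  79.35] [ 0.04 -0.19  0.67] 9.94
b stopped=False [571.97  21.    67.99] [-1.62  0.24  1.59] 11.47
b [571.95  21.    67.98] [-1.35 -0.97  0.86] 11.62
```

Cover b gives way: about 6 mm of travel under roughly 1–2 N. I'll push it on down.

```bash
python3 - <<'E'
from probe import *
p=press('b')
s=arm.move_linear([*p,55],max_speed=15,f_stop=12); show(f"mid {s}")
if not s:
    s=arm.move_linear([*p,45.5],max_speed=15,f_stop=12); show(f"deep {s}")
c=arm.read_camera("side"); cv2.imwrite("pics/z3.png",cv2.resize(c["image"][143:218,194:294],None,fx=8,fy=8,interpolation=cv2.INTER_NEAREST))
E
```

```text
mid False [571.5   21.05  54.62] [ 0.25 -0.28 -0.5 ] 12.63
deep False [571.56  21.03  45.14] [-0.06  1.01 -0.06] 13.42
```

View pics/z3.png

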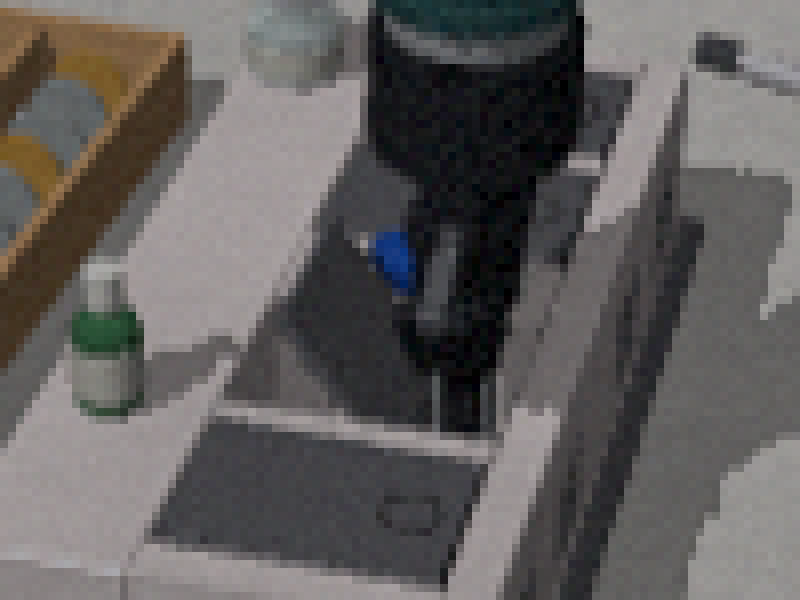

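Cover b is tilted open, with the well visible at (290,370). I'll retract straight up, move back and measure the angle.

```bash
python3 - <<'E'
from probe import *
p=press('b')
arm.move_linear([*p,170],max_speed=60); show("up")
arm.move_linear([380,60,230],max_speed=200); arm.sleep(.3); show("away")
for n in ("side","scene"):
    c=arm.read_camera(n); pickle.dump(c,open(n+"1.pkl","wb"))
    d=c["depth"]; V,U=np.mgrid[0:384,0:512]; V,U=V.ravel(),U.ravel(); D=d[V,U]
    P=np.c_[(U-c["cx"])/c["fx"]*D,(V-c["cy"])/c["fy"]*D,D]@rot(c).T+c["position"]
    rel=(P[:,:2]-O)@Rz; Z=P[:,2]
    for nm,y0 in dict(a=147,b=61,c=-61,d=-147).items():
        m=(abs(rel[:,1]-y0)<26)&(abs(rel[:,0])<40)&(D>0)&(Z>60)&(Z<150)
        q=np.c_[rel[m,0],Z[m]]; q=q[np.abs(q[:,1]-93-0*q[:,0])<60]
        if len(q)<10: print(n,nm,len(q));continue
        l=cv2.fitLine(q.astype(np.float32),cv2.DIST_HUBER,0,.01,.01).ravel(); print(n,nm,len(q),"tilt",round(float(np.degrees(np.arctan(l[1]/l[0]))),1),"rear top z",Z[m].max().round())
    u,v=proj(c,[[*O,95]])[0].astype(int)
    cv2.imwrite(f"pics/e_{n}.png",cv2.resize(c["image"][v-75:v+75,u-100:u+100],None,fx=4,fy=4,interpolation=cv2.INTER_CUBIC))
E
```

```text
up [571.76  21.03 169.72] [-0.37  1.26  0.42] 15.69
away [380.37  59.88 229.61] [ 0.52  0.1  -0.36] 17.17
side a 330 tilt 1.3 rear top z 100.0
side b 248 tilt 53.2 rear top z 136.0
side c 200 tilt -0.1 rear top z 99.0
side d 169 tilt -0.2 rear top z 99.0
scene a 527 tilt 1.8 rear top z 101.0
scene b 167 tilt 52.5 rear top z 138.0
scene c 686 tilt 0.6 rear top z 103.0
scene d 750 tilt 0.4 rear top z 102.0
```

View pics/e_side.png

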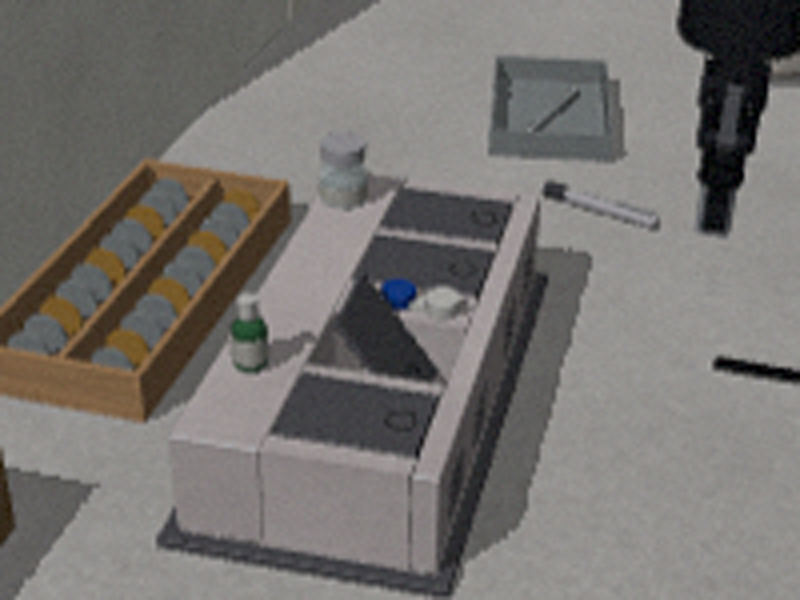

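View pics/e_scene.png

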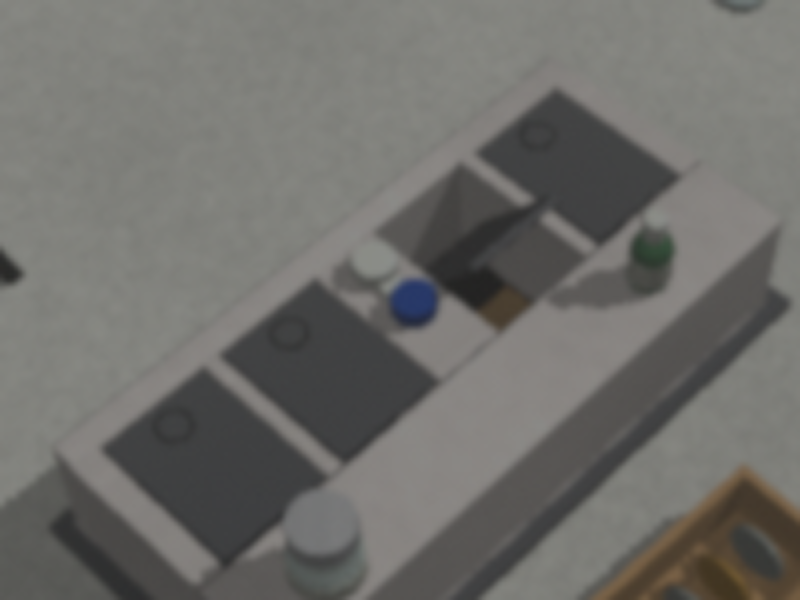

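Cover b stands open at about 53° (side camera 53.2°, scene camera 52.5°). The others are flat, the lens case, drops and jar are still standing in place, and the arm is clear.

```bash
python3 - <<'E'
from rig import arm
print(arm.sign_off(), arm.get_obs()["time_s"])
E
```

```text
the job is handed in; nothing more can be done
the job is handed in; nothing more can be done
```

Cover b, second from the left, was the unlocked one. I pushed it open to about 53° and left it there, then handed the job in; the clock read about 17 s just before that.

- **Finding it:** I pressed cover a first and it held firm at about 5 N with no further travel. Cover b then gave way under roughly 1–2 N, so I did not press c or d.
- **Last checks:** After the arm was clear, the side camera measured b at 53.2° and the scene camera at 52.5°. Covers a, c and d measured flat to within 2°. In the pictures the lens case, drops, jar and penlight look undisturbed. I did not check the trial lens specifically, but the arm worked only over the console.
- **Disagreement:** The shut fingertips turned out to be about 21 mm above the reported TCP. My first press on a stopped in the air for that reason. I noticed it in the images and the missing force, and then used the force contact height to set the later presses.

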